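# Unplug the line filter from the air coupler and rest it in its service stand

## Robot

A 6-joint arm with a two-finger parallel gripper is mounted at the origin on a cart in front of the work surface, level with it; the furniture and walls round the work are solid. World frame = base frame: x ahead of the robot, y to its left, z up, the work surface at z = 0. Lengths are in m, angles in rad, forces in N, time in s.
With the tool pointing down it reaches from about 0.325 to 0.925 m from the base axis. Payload 3.1 kg.
Tool frame: the origin (TCP) lies midway between the tips of the shut fingers; the grasp point (between the pads) lies 19 mm behind it (manip.tcp_to_grasp is the z of the grasp point in the tool frame, in m); z points along the fingers, y is the line along which they close (so a half turn about z gives the same grasp; the last joint's range is limited). The gripper opens to 85 mm and grips with 20 to 120 N. Pads are 22 mm wide; open, the fingers measure 114 mm over their backs; the gripper's body (76 mm by 85 mm) begins 54 mm behind the grasp point. The pads swing forward as they close: fully open they stand 13 mm farther back than shut.
Start: joints at [-1.324, 0.217, 1.613, -0, 1.311, -0.112], TCP at [0.219, -0.585, 0.199] pointing down, gripper open.
Joint ranges: [-2.75, 2.75], [-0.78, 2.1], [0.31, 2.55], [-1.13, 4.27], [0.13, 2.63], [-2.58, 2.58]. Speed limits (rad/s): [2.79, 2.79, 3.14, 3.14, 3.14, 3.14].

## Interface

Orientations are given as a unit quaternion [w, x, y, z].
In Python, from cell import manip gives the robot as it stands.
- The arm moves only by the shell command python3 -m inch 'ROWS' [OPENING]. ROWS is JSON, a list of rows, each an object of numbers: "dx", "dy", "dz": the shift along the world's x, y, z in m; "rx", "ry", "rz": the turn, a rotation vector about the world's x, y, z in degrees. In form: [{"dx": .., "dy": .., "dz": .., "rx": .., "ry": .., "rz": ..}, ...]. A call has exactly 8 rows; each row shifts and turns the commanded pose from where the row before left it; what a row does not reach is not made up. A row lasts 1/10 s, in which the tool goes at most 50 mm and 8.59 degrees, less where a joint would pass 70% of its speed; a pose out of reach is approached as far as the arm can. A call is refused whole if a number of a shift passes 0.05 or a number of a turn 8.59, either way. A call with a gripper value outside its range is refused whole. OPENING is the finger opening in m, from 0 to 0.0854, set as the call begins (- or left out, the last holds). The fingers move at their own pace and stop on an object; the grip force is fixed at half the most. Time passes only in rows, so rows that do not move let the fingers close, or fill a call up. It gives the time, the measured TCP pose, the force, the opening and the grip force at its end, in the units of the state.
- manip.get_state(): the state, without advancing time (a new reading comes with each control period).
- manip.get_image(name): name is "scene" or "side" or "wrist"; returns the picture (420x560x3 uint8, red, green, blue); there is no depth.
- manip.calibration(name): a dict with "intrinsics" (3x3 intrinsics, pixels), "dist" ([k1, k2, p1, p2, k3] as OpenCV has them; the pictures are not rectified), "pose" (4x4, takes a point from camera to world coordinates); the wrist camera has in their place "hand_eye" (4x4, takes a point from camera to tool coordinates, whose origin is the TCP and whose axes are the flange's). Camera axes: x right, y down, z forward; pixel columns grow to the right and rows downward; lengths in m; the calibration is good to about 2 mm. A picture is of the moment at which its call begins: read the wrist's pose just before it. calibration takes no time and is no camera call.
- manip.job_done(): hands the job in; it is judged then, once.
Trained networks look in the newest picture that a camera, given by its name, has taken for a name from the list of things; names that differ only in an ending like _2 or _b are one class to them, and where a whole thing is asked for, a point or a joint stands for the part that bears it (a point fixed in the world has none). Each returns a list of dicts, best first, with "conf" (0 to 1); they miss things now and then, are a little off and sometimes report something else, mostly with a low value. They report only what shows in the picture. A call takes as long as a camera call. They do not tell look-alikes from the thing itself.
- manip.look_for(camera, label): "xy" ([column, row] in pixels, amid what is visible of it).
- manip.place_of(camera, label): "xy" ([column, row] in pixels: a listed point, or the origin of a listed thing).
The state is a dict: "t": time; "joint_pos": joint angles; "qvel": joint speeds; "effort": joint torques, N m; "eef_pos": TCP position; "tcp_rot": TCP orientation; "wrist_force": force on the tool from outside, world axes, zero at the start; "torque": the same for the moment, N m; "finger_gap": opening from 0.0 (shut) to 1.0 (fully open); "grasp_force": force on a finger pad.
Only numpy, scipy, OpenCV 4.12 (cv2) and the standard library are available. Lean on these libraries where they do the work, as an engineer would, in place of code of your own. Each camera call takes 0.05 s, during which the arm holds its last target. There are 200 camera calls.

## Task

Pull back the spring sleeve of the bench air coupler until the line filter pops loose, then let go so that the sleeve springs fully forward again. Draw the filter out by its square housing, lay it down on the cork mat and let go, then take it again by its slim stem and set it fully down in the wooden service stand, housing in the deep pocket and collar in the fork. Do not drop the filter, and do not push or knock over the glue bottle or the pencil.

Things in the scene. Friction and masses are not known exactly. Their poses are not given: they have to be found in the camera images.
- sleeve_grip (a point): Middle of the steel spring sleeve, on the coupler's level axis, 78 mm above the table; moves with it. Knurled grip 34 mm in diameter, 30 mm long, between flanges 42 mm in diameter, 4 mm thick; sides free for fingers. Its +x axis is the way it is pulled back, towards the aluminium block (face 36 mm from here when forward, top 20 mm above this height); z up.
- sleeve (a joint): Sleeve travel in m: 0 fully forward, 0.014 fully back against its stop. A spring pushes it forward with about 5 N at 0 and 12 N at the stop; let go, it snaps to 0. From about 0.010 on the lock opens and an ejector (3 to 5 N) pushes the filter some 16 mm out of the mouth within half a second; it stays lying in the trough.
- coupler_mouth (a point): Centre of the coupler's mouth, 78 mm above the table; axes as the sleeve's, the filter comes out to -x. From 10 to 58 mm out, the stem lies in an open-topped trough with walls 36 mm apart and 12 mm above the axis: no room for fingers. From 60 to 126 mm out only a tongue 14 mm wide, its top 16 mm below the axis, carries the housing; its sides are free.
- filter_stem (a point): Middle of the filter's round stem (16 mm diameter, 50 mm long), on the axis. Along +x follow a collar 32 x 32 x 8 mm and a brass plug 16 mm in diameter, its end 54 mm from here. At first the plug is locked in the coupler, this point 36 mm in front of the mouth. Popped loose, draw it 6 mm or more (20 is safe) farther before lifting. On a flat it lies level, this point 16 mm up.
- filter_housing (a point): Middle of the filter's square aluminium housing with dark bands, 32 x 32 mm, 38 mm long, on the axis, 44 mm from filter_stem to the filter's -x (a cap adds 3 mm at the end). Axes as filter_stem: +x to the plug.
- filter: The whole line filter, 120 mm long, 0.13 to 0.22 kg; axes as filter_stem, origin 16 mm below it.
- mat_top (a point): Middle of the top of the fixed square cork mat, 150 x 150 mm, 4 mm thick, flat on the table; z up.
- stand_middle (a point): Wooden service stand, 118 x 74 mm, fixed: where filter_stem lies when home, 56 mm above the table. Its x axis is the filter's, plug end to +x; z up. From -23 mm (pocket) to +21 mm (fork) along x there is free room for fingers beside the stem, down to the base plate 46 mm below. The fork, to +37 mm, has cheeks 38 mm apart that end 4 mm above this height.
- stand_pocket (a point): Where filter_housing lies when home, in the deep pocket of the stand, 44 mm from stand_middle to -x. The pocket's walls are 38 mm apart and end 20 mm above this point, higher than the housing, so no finger gets in beside it. The end wall, 25 mm to -x, ends 4 mm above this point; the filter has 3 mm of play there.
- glue_bottle: White glue bottle with orange nozzle, 56 x 70 x 181 mm, tall and easily tipped, standing loose near the mat; origin in the middle of its underside. Leave it standing.
- pencil: Red pencil, 8 mm thick, about 165 mm long, lying loose between coupler and stand; origin in the middle of its underside. Leave it alone.
There are look-alikes about, which are no part of the job. What is shaped like the glue_bottle but yellow is not meant.

How it is judged:
On the way, in this order (a step that is already met when the one before it is completed fails the run):
1. the sleeve is pulled back (over 8 mm) (value of joint sleeve above 0.008 m), for 0.1 s.
2. the filter has popped loose and the sleeve has sprung fully forward (within 2 mm) (value of joint sleeve below 0.002 m and x of filter_stem in the frame of coupler_mouth below -0.046 m), for 0.1 s.
3. the filter lies on the cork mat, let go and at rest (horizontal distance between filter_stem and mat_top below 0.075 m and height (world z) of filter_stem below 0.026 m and contact force between the fingers and filter below 0.1 N and linear speed of filter below 0.03 m/s), for 0.15 s.
At the end, for the whole second after the job is handed in: The filter lies at rest in the service stand, housing in the pocket and collar in the fork, its stem and its housing each within 9 mm of their home points; the coupler's sleeve is fully forward (within 2 mm); the glue bottle stands upright (distance between filter_stem and stand_middle below 0.009 m and distance between filter_housing and stand_pocket below 0.009 m and linear speed of filter below 0.02 m/s and value of joint sleeve below 0.002 m and angle between glue_bottle's own z axis and vertical below 0.2 rad); the robot touches nothing.
It fails at once if the glue bottle is tipped (over 0.3 rad) or pushed more than 30 mm (angle between glue_bottle's own z axis and vertical above 0.3 rad or distance of glue_bottle from where it was at the start of the episode above 0.03 m).
It fails at once if the pencil is pushed more than 30 mm (distance of pencil from where it was at the start of the episode above 0.03 m).
It fails at once if the filter is dropped or thrown (faster than 1.2 m/s) (linear speed of filter above 1.2 m/s).
It also fails if it takes over 54 s, if anything falls off the work surface, if the arm or the gripper's body presses on something with over 40 N, if the wrist force passes 120 N, or if a joint passes its speed limit or range.

## Working session

There is one attempt and no reset: what is moved stays moved. The work goes in short steps, Python scripts to look and compute and a shell command to move; the robot and the scene stay as the last step left them, time stands still between calls to the robot, and variables do not carry over. Pictures are saved under pics/ and viewed, at most 10 in all, crops included, and the job is handed in when it is done.

```bash
mkdir -p pics; ls; cat > h.py <<'E'
import numpy as np, cv2
from cell import manip
from scipy.spatial.transform import Rotation as R
def T_tool():
    s=manip.get_state(); q=s["tcp_rot"]; T=np.eye(4)
    T[:3,:3]=R.from_quat([q[1],q[2],q[3],q[0]]).as_matrix(); T[:3,3]=s["eef_pos"]; return T
def cam(name):
    c=manip.calibration(name); 
    P=np.array(c["pose"]) if "pose" in c else T_tool()@np.array(c["hand_eye"])
    return np.array(c["intrinsics"]),np.array(c["dist"]),P
def ray(name,xy,P=None):
    K,d,P0=cam(name); P=P0 if P is None else P
    u=cv2.undistortPoints(np.array([[xy]],float),K,d)[0,0]
    v=P[:3,:3]@np.array([u[0],u[1],1]); return P[:3,3],v/np.linalg.norm(v)
def at_z(name,xy,z,P=None):
    o,v=ray(name,xy,P); return o+v*(z-o[2])/v[2]
def tri(rays):
    A=np.zeros((3,3));b=np.zeros(3)
    for o,v in rays:
        M=np.eye(3)-np.outer(v,v);A+=M;b+=M@o
    return np.linalg.solve(A,b)
def proj(name,p,P=None):
    K,d,P0=cam(name); P=P0 if P is None else P
    W=np.linalg.inv(P); r,_=cv2.Rodrigues(W[:3,:3])
    return cv2.projectPoints(np.array([p],float),r,W[:3,3],K,d)[0][0,0]
def snap(name,f):
    im=manip.get_image(name); cv2.imwrite("pics/"+f,im[:,:,::-1]); return im
E
python3 - <<'E'
from h import *
a=snap("scene","s1.png");b=snap("side","d1.png")
cv2.imwrite("pics/both.png",cv2.resize(np.vstack([a,b]),(560,840))[:,:,::-1])
H={"sleeve_grip":.078,"coupler_mouth":.078,"filter_stem":.078,"filter_housing":.078,"mat_top":.004,"stand_middle":.056,"stand_pocket":.056,"glue_bottle":0,"pencil":0}
for n,z in H.items():
  for c in("scene","side"):
    print(n,c,[(round(r["conf"],2),np.round(r["xy"],1).tolist(),np.round(at_z(c,r["xy"],z),3).tolist()) for r in manip.place_of(c,n)[:3]])
print(manip.get_state())
E
```

```text
pics
sleeve_grip scene [(0.57, [311.1, 241.9], [0.294, 0.251, 0.078]), (0.47, [354.3, 177.4], [0.581, -0.28, 0.078])]
sleeve_grip side [(0.71, [287.6, 315.8], [0.581, -0.266, 0.078])]
coupler_mouth scene [(0.7, [300.0, 202.0], [0.536, 0.076, 0.078]), (0.62, [358.8, 179.3], [0.553, -0.276, 0.078])]
coupler_mouth side [(0.63, [278.2, 317.4], [0.557, -0.272, 0.078])]
filter_stem scene [(0.62, [352.4, 175.5], [0.603, -0.293, 0.078]), (0.48, [367.2, 180.5], [0.521, -0.292, 0.078])]
filter_stem side [(0.71, [267.4, 320.6], [0.531, -0.283, 0.078])]
filter_housing scene [(0.61, [379.3, 182.8], [0.471, -0.308, 0.078])]
filter_housing side [(0.64, [247.6, 328.0], [0.483, -0.307, 0.078]), (0.33, [264.8, 321.6], [0.524, -0.286, 0.078])]
mat_top scene [(0.81, [347.8, 215.4], [0.446, -0.092, 0.004])]
mat_top side []
stand_middle scene [(0.61, [288.9, 199.8], [0.617, 0.06, 0.056])]
stand_middle side [(0.65, [243.7, 274.7], [0.455, -0.115, 0.056]), (0.58, [304.2, 240.4], [0.629, 0.033, 0.056])]
stand_pocket scene [(0.72, [301.9, 200.1], [0.582, 0.023, 0.056])]
stand_pocket side [(0.87, [293.9, 240.3
[... 402 characters left out ...]
 0.0])]
{'t': 1.0, 'joint_pos': array([-1.32421506e+00,  2.16877760e-01,  1.61337444e+00, -6.41269125e-06,
        1.31129408e+00, -1.12202019e-01]), 'qvel': array([-0.00047219, -0.00179718,  0.00019674, -0.00058229,  0.00044553,
        0.00118568]), 'effort': array([-3.53496589e-04, -3.96903741e+01, -3.04261494e+01, -1.89641146e-04,
        7.40799205e-04,  6.74391828e-06]), 'eef_pos': array([ 0.21948422, -0.58522442,  0.19922744]), 'tcp_rot': array([ 2.33417443e-05,  9.83952278e-01,  1.78431820e-01, -1.53533031e-06]), 'wrist_force': array([ 0.28419362, -0.43026906,  0.04336617]), 'torque': array([ 0.00810618, -0.02875912,  0.03195414]), 'grasp_force': 0.0, 'finger_gap': 0.999348283419417}
```

```bash
python3 - <<'E'
import cv2,numpy as np
a=cv2.imread("pics/s1.png")[130:290,230:430];b=cv2.imread("pics/d1.png")[130:370,180:380]
cv2.imwrite("pics/c1.png",np.hstack([cv2.resize(a,(400,320),interpolation=3),cv2.resize(b,(400,480),interpolation=3)[:320]]) if 0 else np.hstack([cv2.copyMakeBorder(cv2.resize(a,(400,320),interpolation=3),0,160,0,0,0),cv2.resize(b,(400,480),interpolation=3)]))
E
```

```text
(no output)
```

View pics/c1.png

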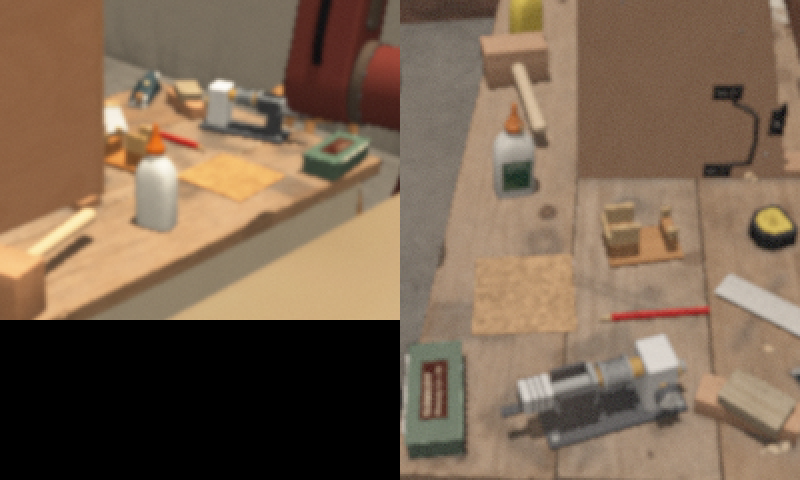

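```bash
python3 - <<'E'
from h import *
c=manip.calibration("wrist");print(np.round(c["hand_eye"],3).tolist(),np.round(c["intrinsics"],0).tolist(), manip.tcp_to_grasp)
for r in [(258,219),(300,219),(350,219),(258,140)]: print(r,at_z("side",r,0).round(3))
print(cam("side")[2][:3,3],cam("scene")[2][:3,3])
E
python3 -m inch '[{"dx":0.026,"dy":0.034,"dz":0.02},{"dx":0.026,"dy":0.034,"dz":0.02},{"dx":0.026,"dy":0.034,"dz":0.02},{"dx":0.026,"dy":0.034,"dz":0.02},{"dx":0.026,"dy":0.034,"dz":0.02},{"dx":0.026,"dy":0.034,"dz":0.02},{"dx":0.026,"dy":0.034,"dz":0.01},{"dx":0.02,"dy":0.03,"dz":0}]'
```

```text
[[0.001, -0.96, -0.278, 0.07], [1.0, 0.001, 0.001, -0.001], [-0.001, -0.278, 0.96, -0.174], [0.0, 0.0, 0.0, 1.0]] [[315.0, 0.0, 280.0], [0.0, 315.0, 210.0], [0.0, 0.0, 1.0]] -0.0187
(258, 219) [0.474 0.19  0.   ]
(300, 219) [0.62  0.197 0.   ]
(350, 219) [0.793 0.205 0.   ]
(258, 140) [0.439 0.717 0.   ]
[ 0.56453593 -0.92146924  0.97444025] [-0.42231379  0.95256737  0.64051746]invalid input at $[0]: expected keys dx, dy, dz, rx, ry, rz
```

```bash
python3 -m inch '[{"dx":0.026,"dy":0.034,"dz":0.02,"rx":0,"ry":0,"rz":0},{"dx":0.026,"dy":0.034,"dz":0.02,"rx":0,"ry":0,"rz":0},{"dx":0.026,"dy":0.034,"dz":0.02,"rx":0,"ry":0,"rz":0},{"dx":0.026,"dy":0.034,"dz":0.02,"rx":0,"ry":0,"rz":0},{"dx":0.026,"dy":0.034,"dz":0.02,"rx":0,"ry":0,"rz":0},{"dx":0.026,"dy":0.034,"dz":0.02,"rx":0,"ry":0,"rz":0},{"dx":0.026,"dy":0.034,"dz":0.01,"rx":0,"ry":0,"rz":0},{"dx":0.02,"dy":0.03,"dz":0,"rx":0,"ry":0,"rz":0}]'
cat > meas.py <<'E'
from h import *
import sys
def meas(H,img=None,thr=.3):
    P=cam("wrist")[2]; manip_im=snap("wrist",img or "w.png")
    for n,z in H.items():
        print(n,[(round(r["conf"],2),np.round(r["xy"]).tolist(),np.round(at_z("wrist",r["xy"],z,P),4).tolist()) for r in manip.place_of("wrist",n)[:3] if r["conf"]>thr])
E
python3 - <<'E'
from meas import *
meas({"sleeve_grip":.078,"coupler_mouth":.078,"filter_stem":.078,"filter_housing":.078,"mat_top":.004,"stand_middle":.056,"stand_pocket":.056,"pencil":0},"w1.png")
print(T_tool().round(3).tolist())
E
```

```text
t: 1.8
eef_pos: [0.4236, -0.3162, 0.3322]
tcp_rot: [0.002, 0.984, 0.179, 0.002]
wrist_force: [0.6, -0.3, -0.2]
finger_gap: 1.001
grasp_force: 0.0
sleeve_grip [(0.96, [283.0, 43.0], [0.5792, -0.2627, 0.078])]
coupler_mouth []
filter_stem [(0.73, [285.0, 95.0], [0.5211, -0.2875, 0.078]), (0.35, [283.0, 62.0], [0.5578, -0.2708, 0.078])]
filter_housing [(0.77, [288.0, 128.0], [0.4835, -0.3054, 0.078])]
mat_top [(0.92, [139.0, 100.0], [0.4426, -0.0787, 0.004])]
stand_middle []
stand_pocket [(0.59, [0.0, 77.0], [0.4125, 0.1068, 0.056])]
pencil [(0.59, [286.0, 62.0], [0.5721, -0.2717, 0.0]), (0.31, [288.0, 96.0], [0.528, -0.2914, 0.0])]
[[0.937, 0.349, -0.001, 0.421], [0.349, -0.937, 0.0, -0.318], [-0.001, -0.0, -1.0, 0.329], [0.0, 0.0, 0.0, 1.0]]
```

View pics/w1.png

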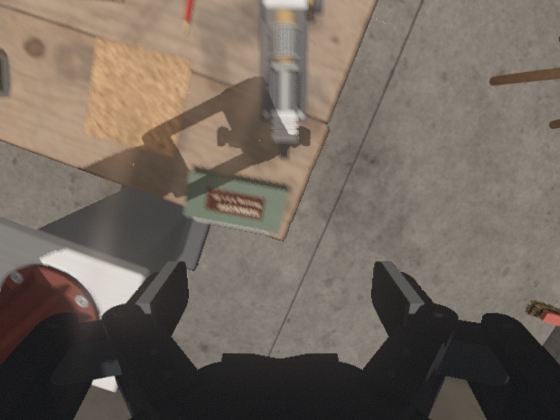

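```bash
python3 -m inch '[{"dx":0.02,"dy":0.02,"dz":0.01,"rx":0,"ry":0,"rz":0},{"dx":0.02,"dy":0.02,"dz":0.01,"rx":0,"ry":0,"rz":0},{"dx":0.02,"dy":0.02,"dz":0.01,"rx":0,"ry":0,"rz":0},{"dx":0.02,"dy":0.02,"dz":0,"rx":0,"ry":0,"rz":0},{"dx":0.02,"dy":0.02,"dz":0,"rx":0,"ry":0,"rz":0},{"dx":0.02,"dy":0.02,"dz":0,"rx":0,"ry":0,"rz":0},{"dx":0,"dy":0,"dz":0,"rx":0,"ry":0,"rz":0},{"dx":0,"dy":0,"dz":0,"rx":0,"ry":0,"rz":0}]'
python3 - <<'E'
from meas import *
meas({"sleeve_grip":.078,"coupler_mouth":.078,"filter_stem":.078,"filter_housing":.078,"mat_top":.004,"stand_middle":.056,"stand_pocket":.056,"glue_bottle":0,"pencil":0},"w2.png")
print(T_tool().round(3).tolist())
E
```

```text
t: 3.05
eef_pos: [0.5412, -0.1979, 0.3587]
tcp_rot: [0.0, 0.984, 0.178, -0.001]
wrist_force: [0.9, -0.0, -0.0]
finger_gap: 1.002
grasp_force: 0.0
sleeve_grip [(0.77, [334.0, 160.0], [0.5816, -0.2666, 0.078]), (0.4, [194.0, 191.0], [0.4656, -0.0898, 0.078])]
coupler_mouth [(0.94, [332.0, 177.0], [0.5571, -0.2736, 0.078])]
filter_stem [(0.83, [333.0, 200.0], [0.5249, -0.2885, 0.078])]
filter_housing [(0.59, [330.0, 227.0], [0.4846, -0.301, 0.078])]
mat_top [(0.98, [193.0, 193.0], [0.4388, -0.0757, 0.004])]
stand_middle [(0.86, [151.0, 53.0], [0.6305, 0.0312, 0.056]), (0.61, [196.0, 192.0], [0.4579, -0.089, 0.056])]
stand_pocket [(0.65, [148.0, 83.0], [0.5892, 0.0238, 0.056])]
glue_bottle [(0.75, [67.0, 167.0], [0.4042, 0.1512, 0.0])]
pencil [(0.81, [252.0, 91.0], [0.6322, -0.1155, 0.0]), (0.53, [150.0, 84.0], [0.5869, 0.0435, 0.0])]
[[0.937, 0.351, 0.0, 0.541], [0.351, -0.937, -0.0, -0.198], [0.0, 0.0, -1.0, 0.359], [0.0, 0.0, 0.0, 1.0]]
```

View pics/w2.png

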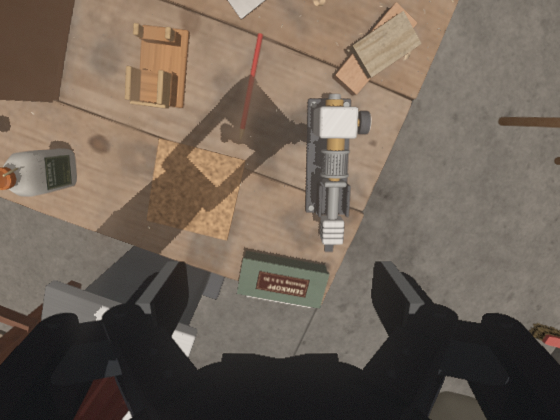

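```bash
python3 -m inch '[{"dx":0.005,"dy":-0.012,"dz":-0.023,"rx":0,"ry":0,"rz":0},{"dx":0.005,"dy":-0.012,"dz":-0.023,"rx":0,"ry":0,"rz":0},{"dx":0.005,"dy":-0.012,"dz":-0.023,"rx":0,"ry":0,"rz":0},{"dx":0.005,"dy":-0.012,"dz":-0.023,"rx":0,"ry":0,"rz":0},{"dx":0.005,"dy":-0.012,"dz":-0.023,"rx":0,"ry":0,"rz":0},{"dx":0.005,"dy":-0.012,"dz":-0.023,"rx":0,"ry":0,"rz":0},{"dx":0,"dy":0,"dz":0,"rx":0,"ry":0,"rz":0},{"dx":0,"dy":0,"dz":0,"rx":0,"ry":0,"rz":0}]'
python3 - <<'E'
from meas import *
meas({"sleeve_grip":.078,"coupler_mouth":.078,"filter_stem":.078,"filter_housing":.078},"w3.png")
for p in [(240,250),(328,262),(330,305)]: print(at_z("wrist",p,.04).round(3))
T=T_tool();print(T.round(4).tolist())
E
```

```text
t: 4.35
eef_pos: [0.5711, -0.2689, 0.2209]
tcp_rot: [-0.001, 0.984, 0.178, -0.001]
wrist_force: [-0.2, 0.3, 0.9]
finger_gap: 0.999
grasp_force: 0.0
sleeve_grip [(0.59, [281.0, 184.0], [0.5771, -0.2675, 0.078]), (0.31, [280.0, 204.0], [0.5569, -0.2738, 0.078])]
coupler_mouth [(0.86, [282.0, 202.0], [0.5597, -0.275, 0.078])]
filter_stem [(0.97, [282.0, 235.0], [0.525, -0.2881, 0.078])]
filter_housing [(0.94, [286.0, 271.0], [0.4861, -0.3069, 0.078])]
[ 0.476 -0.253  0.04 ]
[ 0.499 -0.361  0.04 ]
[ 0.443 -0.388  0.04 ]
[[0.9361, 0.3517, 0.0027, 0.5723], [0.3517, -0.9361, -0.0016, -0.2692], [0.002, 0.0024, -1.0, 0.2233], [0.0, 0.0, 0.0, 1.0]]
```

View pics/w3.png

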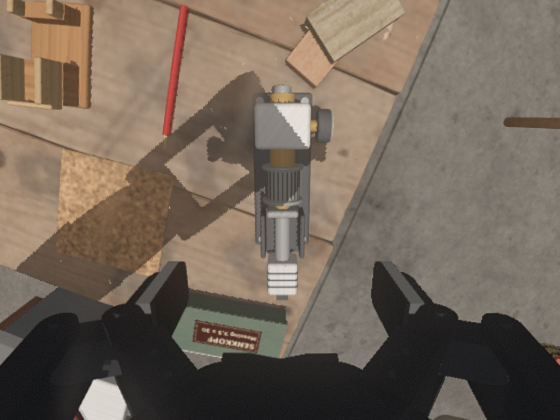

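```bash
python3 -m inch '[{"dx":0.008,"dy":0.0015,"dz":-0.023,"rx":0,"ry":0,"rz":0},{"dx":0,"dy":0,"dz":-0.03,"rx":0,"ry":0,"rz":0},{"dx":0,"dy":0,"dz":-0.03,"rx":0,"ry":0,"rz":0},{"dx":0,"dy":0,"dz":-0.03,"rx":0,"ry":0,"rz":0},{"dx":0,"dy":0,"dz":-0.025,"rx":0,"ry":0,"rz":0},{"dx":0,"dy":0,"dz":-0.02,"rx":0,"ry":0,"rz":0},{"dx":0,"dy":0,"dz":-0.007,"rx":0,"ry":0,"rz":0},{"dx":0,"dy":0,"dz":0,"rx":0,"ry":0,"rz":0}]'
python3 - <<'E'
from meas import *
meas({"sleeve_grip":.078,"coupler_mouth":.078,"filter_stem":.078},"w4.png")
print(T_tool().round(4).tolist())
E
```

```text
t: 5.4
eef_pos: [0.579, -0.2672, 0.0557]
tcp_rot: [-0.001, 0.984, 0.179, -0.001]
wrist_force: [-0.3, -0.1, 0.2]
finger_gap: 0.998
grasp_force: 0.0
sleeve_grip [(0.94, [280.0, 258.0], [0.5784, -0.267, 0.078])]
coupler_mouth [(0.61, [278.0, 295.0], [0.557, -0.2737, 0.078])]
filter_stem [(0.68, [280.0, 350.0], [0.5232, -0.2877, 0.078])]
[[0.9363, 0.3513, 0.0032, 0.581], [0.3513, -0.9363, -0.0019, -0.2685], [0.0023, 0.0029, -1.0, 0.0584], [0.0, 0.0, 0.0, 1.0]]
```

View pics/w4.png

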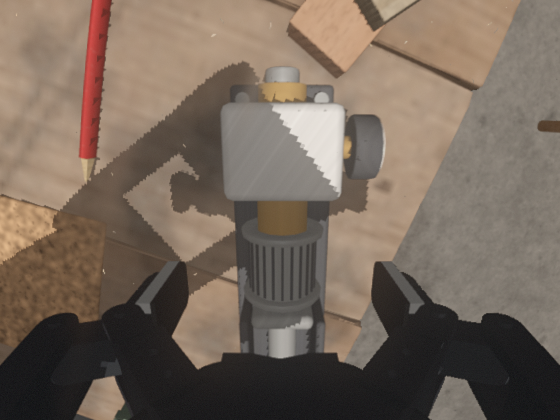

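```bash
python3 -m inch '[{"dx":0,"dy":0,"dz":0,"rx":0,"ry":0,"rz":0},{"dx":0,"dy":0,"dz":0,"rx":0,"ry":0,"rz":0},{"dx":0,"dy":0,"dz":0,"rx":0,"ry":0,"rz":0},{"dx":0,"dy":0,"dz":0,"rx":0,"ry":0,"rz":0},{"dx":0,"dy":0,"dz":0,"rx":0,"ry":0,"rz":0},{"dx":0,"dy":0,"dz":0,"rx":0,"ry":0,"rz":0},{"dx":0,"dy":0,"dz":0,"rx":0,"ry":0,"rz":0},{"dx":0,"dy":0,"dz":0,"rx":0,"ry":0,"rz":0}]' 0.015
```

```text
t: 6.4
eef_pos: [0.5806, -0.268, 0.0606]
tcp_rot: [0.0, 0.984, 0.178, 0.001]
wrist_force: [-5.6, 3.9, 16.7]
finger_gap: 0.173
grasp_force: 17.4
```

```bash
python3 - <<'E'
from h import *
a=snap("wrist","w5.png")[180:420,140:420];b=snap("side","d5.png")[270:370,220:340]
cv2.imwrite("pics/c5.png",np.hstack([cv2.resize(a,(400,343),interpolation=3),cv2.resize(b,(400,343),interpolation=3)])[:,:,::-1])
s=manip.get_state();print(s["finger_gap"],s["grasp_force"],s["wrist_force"],s["eef_pos"])
E
```

```text
0.18076648042796975 17.374499361030757 [-5.21819697  2.8359337  15.88366231] [ 0.5805819  -0.26791719  0.06058934]
```

View pics/c5.png

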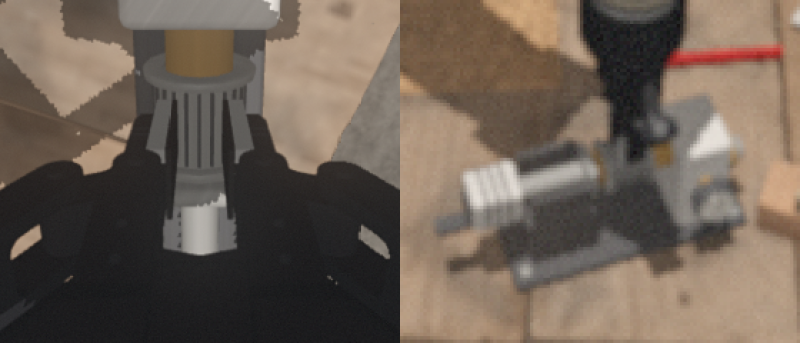

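```bash
python3 - <<'E'
from h import *
T=T_tool();P=T@np.array(manip.calibration("wrist")["hand_eye"])
im=cv2.imread("pics/w5.png")
for y in (.0075,.017):
  for z in (0,-.019,-.035):
    for s in (-1,1):
      for x in (-.011,.011):
        p=(T@[x,s*y,z,1])[:3]; q=proj("wrist",p,P).round().astype(int); cv2.circle(im,tuple(int(i) for i in q),2,(0,0,255) if y<.01 else (0,255,0),-1); 
        if s>0: print(y,z,x,q)
d=cv2.imread("pics/d5.png")
for z in (.0606,.078,.095):
  q=proj("side",[.5805,-.268,z]).round(1);print(z,q);cv2.circle(d,tuple(int(i) for i in q),0,(0,0,255),-1)
cv2.imwrite("pics/c6.png",np.hstack([cv2.resize(im[220:400,180:380],(400,360),interpolation=1),cv2.resize(d[280:350,240:318],(400,360),interpolation=0)]))
E
```

```text
0.0075 0 -0.011 [293 258]
0.0075 0 0.011 [294 224]
0.0075 -0.019 -0.011 [295 273]
0.0075 -0.019 0.011 [295 235]
0.0075 -0.035 -0.011 [296 288]
0.0075 -0.035 0.011 [297 247]
0.017 0 -0.011 [309 258]
0.017 0 0.011 [310 224]
0.017 -0.019 -0.011 [312 273]
0.017 -0.019 0.011 [313 235]
0.017 -0.035 -0.011 [315 288]
0.017 -0.035 0.011 [317 247]
0.0606 [287.2 320.6]
0.078 [287.4 316.5]
0.095 [287.6 312.3]
```

View pics/c6.png

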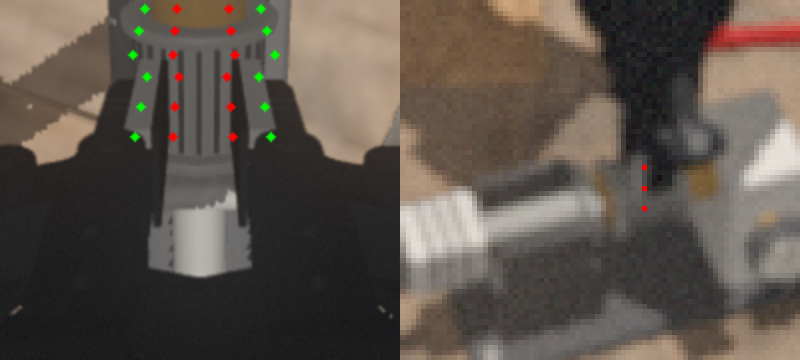

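```bash
python3 -m inch '[{"dx":0,"dy":0,"dz":0,"rx":0,"ry":0,"rz":0},{"dx":0,"dy":0,"dz":0,"rx":0,"ry":0,"rz":0},{"dx":0,"dy":0,"dz":0,"rx":0,"ry":0,"rz":0},{"dx":0,"dy":0,"dz":0,"rx":0,"ry":0,"rz":0},{"dx":0,"dy":0,"dz":0.004,"rx":0,"ry":0,"rz":0},{"dx":0,"dy":0,"dz":0.004,"rx":0,"ry":0,"rz":0},{"dx":0,"dy":0,"dz":0,"rx":0,"ry":0,"rz":0},{"dx":0,"dy":0,"dz":0,"rx":0,"ry":0,"rz":0}]' 0.085
python3 -c "
from h import *
for i in range(3): print(T_tool()[:3,3].round(4)); manip.get_image('side')"
python3 -m inch '[{"dx":0,"dy":0,"dz":0,"rx":0,"ry":0,"rz":0},{"dx":0,"dy":0,"dz":0,"rx":0,"ry":0,"rz":0},{"dx":0,"dy":0,"dz":0,"rx":0,"ry":0,"rz":0},{"dx":0,"dy":0,"dz":0,"rx":0,"ry":0,"rz":0},{"dx":0,"dy":0,"dz":0,"rx":0,"ry":0,"rz":0},{"dx":0,"dy":0,"dz":0,"rx":0,"ry":0,"rz":0},{"dx":0,"dy":0,"dz":0,"rx":0,"ry":0,"rz":0},{"dx":0,"dy":0,"dz":0,"rx":0,"ry":0,"rz":0}]' 0.025
```

```text
t: 7.3
eef_pos: [0.5798, -0.2679, 0.0646]
tcp_rot: [0.0, 0.984, 0.178, 0.0]
wrist_force: [0.2, 0.1, -0.4]
finger_gap: 0.989
grasp_force: 0.0
[ 0.5798 -0.2679  0.0646]
[ 0.5796 -0.2678  0.0644]
[ 0.5795 -0.2677  0.0642]
t: 8.25
eef_pos: [0.5795, -0.2677, 0.0642]
tcp_rot: [-0.0, 0.984, 0.178, 0.0]
wrist_force: [-0.5, -0.4, 0.2]
finger_gap: 0.292
grasp_force: 0.0
```

```bash
python3 - <<'E'
from h import *
c=manip.calibration("wrist");H=np.array(c["hand_eye"]);K=np.array(c["intrinsics"])
W=np.linalg.inv(H)
for y,z in ((.0425,-.013),(.057,-.013),(.0425,-.032),(.0425,-.045)):
  for x in(.011,-.011):
    r,_=cv2.Rodrigues(W[:3,:3]);print(y,z,x,cv2.projectPoints(np.array([[x,y,z]]),r,W[:3,3],K,np.array(c["dist"]))[0].round())
print(c["dist"])
snap("wrist","w7.png");snap("side","d7.png")
a=cv2.imread("pics/w7.png")[200:420,150:410];b=cv2.imread("pics/d7.png")[255:345,235:330]
cv2.imwrite("pics/c7.png",np.hstack([cv2.resize(a,(400,338),interpolation=1),cv2.resize(b,(380,338),interpolation=0)]))
E
```

```text
0.0425 -0.013 0.011 [[[359. 231.]]]
0.0425 -0.013 -0.011 [[[356. 268.]]]
0.057 -0.013 0.011 [[[385. 231.]]]
0.057 -0.013 -0.011 [[[381. 268.]]]
0.0425 -0.032 0.011 [[[368. 245.]]]
0.0425 -0.032 -0.011 [[[364. 285.]]]
0.0425 -0.045 0.011 [[[376. 256.]]]
0.0425 -0.045 -0.011 [[[371. 298.]]]
[-0.07418605  0.          0.          0.          0.        ]
```

View pics/c7.png

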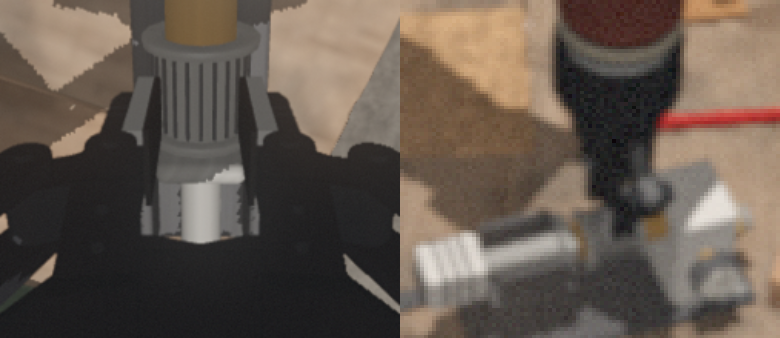

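The fingers met no sleeve at a 25 mm gap. In both views the tips sit about 30 mm above the reported TCP, at z≈0.09 and around image row 251. I'll open, go about 40 mm deeper and watch the force.

```bash
python3 -m inch '[{"dx":0,"dy":0,"dz":0,"rx":0,"ry":0,"rz":0},{"dx":0,"dy":0,"dz":0,"rx":0,"ry":0,"rz":0},{"dx":0,"dy":0,"dz":0,"rx":0,"ry":0,"rz":0},{"dx":0,"dy":0,"dz":-0.01,"rx":0,"ry":0,"rz":0},{"dx":0,"dy":0,"dz":-0.01,"rx":0,"ry":0,"rz":0},{"dx":0,"dy":0,"dz":-0.01,"rx":0,"ry":0,"rz":0},{"dx":0,"dy":0,"dz":-0.009,"rx":0,"ry":0,"rz":0},{"dx":0,"dy":0,"dz":0,"rx":0,"ry":0,"rz":0}]' 0.085
python3 -m inch '[{"dx":0,"dy":0,"dz":0,"rx":0,"ry":0,"rz":0},{"dx":0,"dy":0,"dz":0,"rx":0,"ry":0,"rz":0},{"dx":0,"dy":0,"dz":0,"rx":0,"ry":0,"rz":0},{"dx":0,"dy":0,"dz":0,"rx":0,"ry":0,"rz":0},{"dx":0,"dy":0,"dz":0,"rx":0,"ry":0,"rz":0},{"dx":0,"dy":0,"dz":0,"rx":0,"ry":0,"rz":0},{"dx":0,"dy":0,"dz":0,"rx":0,"ry":0,"rz":0},{"dx":0,"dy":0,"dz":0,"rx":0,"ry":0,"rz":0}]' 0.02
```

```text
t: 9.15
eef_pos: [0.5776, -0.2666, 0.0224]
tcp_rot: [-0.002, 0.984, 0.178, -0.002]
wrist_force: [-0.2, -0.4, -1.2]
finger_gap: 0.996
grasp_force: 0.0
t: 9.95
eef_pos: [0.58, -0.268, 0.0261]
tcp_rot: [0.0, 0.984, 0.178, 0.0]
wrist_force: [-0.6, -0.1, 5.2]
finger_gap: 0.377
grasp_force: 60.9
```

```bash
python3 -m inch '[{"dx":0.0033,"dy":0.0012,"dz":0,"rx":0,"ry":0,"rz":0},{"dx":0.0033,"dy":0.0012,"dz":0,"rx":0,"ry":0,"rz":0},{"dx":0.0033,"dy":0.0012,"dz":0,"rx":0,"ry":0,"rz":0},{"dx":0.0028,"dy":0.0011,"dz":0,"rx":0,"ry":0,"rz":0},{"dx":0,"dy":0,"dz":0,"rx":0,"ry":0,"rz":0},{"dx":0,"dy":0,"dz":0,"rx":0,"ry":0,"rz":0},{"dx":0,"dy":0,"dz":0,"rx":0,"ry":0,"rz":0},{"dx":0,"dy":0,"dz":0,"rx":0,"ry":0,"rz":0}]'
python3 - <<'E'
from meas import *
meas({"sleeve_grip":.078,"filter_stem":.078,"filter_housing":.078},"w8.png")
for n in("filter_stem","filter_housing"): print([(round(r["conf"],2),r["xy"],at_z("side",r["xy"],.078).round(3)) for r in (snap("side","d8.png") is not None and manip.place_of("side",n))])
E
```

```text
t: 10.75
eef_pos: [0.5892, -0.2644, 0.026]
tcp_rot: [0.0, 0.984, 0.179, -0.003]
wrist_force: [-9.7, -2.1, 9.6]
finger_gap: 0.374
grasp_force: 61.6
sleeve_grip [(0.96, [276.0, 289.0], [0.587, -0.2627, 0.078])]
filter_stem []
filter_housing [(0.46, [279.0, 347.0], [0.5581, -0.2748, 0.078])]
[(0.75, [261.1, 323.6], array([ 0.516, -0.292,  0.078]))]
[(0.62, [242.9, 328.0], array([ 0.472, -0.307,  0.078]))]
```

```bash
python3 -m inch '[{"dx":0.0014,"dy":0.0005,"dz":0,"rx":0,"ry":0,"rz":0},{"dx":0.0014,"dy":0.0005,"dz":0,"rx":0,"ry":0,"rz":0},{"dx":0,"dy":0,"dz":0,"rx":0,"ry":0,"rz":0},{"dx":0,"dy":0,"dz":0,"rx":0,"ry":0,"rz":0},{"dx":0,"dy":0,"dz":0,"rx":0,"ry":0,"rz":0},{"dx":0,"dy":0,"dz":0,"rx":0,"ry":0,"rz":0},{"dx":0,"dy":0,"dz":0,"rx":0,"ry":0,"rz":0},{"dx":0,"dy":0,"dz":0,"rx":0,"ry":0,"rz":0}]'
python3 - <<'E'
from h import *
snap("side","d9.png")
for n in("filter_stem","filter_housing"): print([(round(r["conf"],2),r["xy"],at_z("side",r["xy"],.078).round(3)) for r in manip.place_of("side",n)])
E
```

```text
t: 11.95
eef_pos: [0.5916, -0.2635, 0.0261]
tcp_rot: [0.0, 0.984, 0.179, -0.004]
wrist_force: [-9.7, -1.6, 11.8]
finger_gap: 0.379
grasp_force: 61.7
[(0.89, [257.1, 323.3], array([ 0.506, -0.292,  0.078]))]
[(0.79, [245.5, 331.5], array([ 0.479, -0.317,  0.078]))]
```

```bash
python3 -m inch '[{"dx":0,"dy":0,"dz":0,"rx":0,"ry":0,"rz":0},{"dx":0,"dy":0,"dz":0,"rx":0,"ry":0,"rz":0},{"dx":0,"dy":0,"dz":0,"rx":0,"ry":0,"rz":0},{"dx":0,"dy":0,"dz":0,"rx":0,"ry":0,"rz":0},{"dx":0,"dy":0,"dz":0,"rx":0,"ry":0,"rz":0},{"dx":0,"dy":0,"dz":0.03,"rx":0,"ry":0,"rz":0},{"dx":0,"dy":0,"dz":0.03,"rx":0,"ry":0,"rz":0},{"dx":0,"dy":0,"dz":0.03,"rx":0,"ry":0,"rz":0}]' 0.085
python3 -m inch '[{"dx":-0.015,"dy":-0.006,"dz":0.02,"rx":0,"ry":0,"rz":0},{"dx":-0.02,"dy":-0.008,"dz":0.02,"rx":0,"ry":0,"rz":0},{"dx":-0.02,"dy":-0.008,"dz":0.01,"rx":0,"ry":0,"rz":0},{"dx":-0.02,"dy":-0.008,"dz":0,"rx":0,"ry":0,"rz":0},{"dx":-0.02,"dy":-0.008,"dz":0,"rx":0,"ry":0,"rz":0},{"dx":-0.01,"dy":-0.005,"dz":0,"rx":0,"ry":0,"rz":0},{"dx":0,"dy":0,"dz":0,"rx":0,"ry":0,"rz":0},{"dx":0,"dy":0,"dz":0,"rx":0,"ry":0,"rz":0}]'
python3 - <<'E'
from meas import *
meas({"sleeve_grip":.078,"coupler_mouth":.078,"filter_stem":.078,"filter_housing":.078},"w9.png")
print(T_tool().round(4).tolist())
u=np.array([.936,.351]);n=np.array([-.351,.936]);
E
```

```text
t: 12.9
eef_pos: [0.5951, -0.2618, 0.116]
tcp_rot: [-0.0, 0.984, 0.179, -0.0]
wrist_force: [-0.1, -0.1, 0.5]
finger_gap: 0.993
grasp_force: 0.0
t: 13.7
eef_pos: [0.4906, -0.305, 0.1653]
tcp_rot: [0.0, 0.984, 0.178, 0.0]
wrist_force: [0.8, -0.1, -0.4]
finger_gap: 0.999
grasp_force: 0.0
sleeve_grip [(0.84, [274.0, 85.0], [0.5794, -0.2665, 0.078])]
coupler_mouth [(0.69, [274.0, 116.0], [0.5569, -0.2743, 0.078])]
filter_stem [(0.79, [275.0, 181.0], [0.5076, -0.2935, 0.078])]
filter_housing [(0.66, [276.0, 228.0], [0.4681, -0.3091, 0.078])]
[[0.936, 0.352, 0.0001, 0.4907], [0.352, -0.936, 0.0001, -0.3047], [0.0002, -0.0, -1.0, 0.1651], [0.0, 0.0, 0.0, 1.0]]
```

View pics/w9.png

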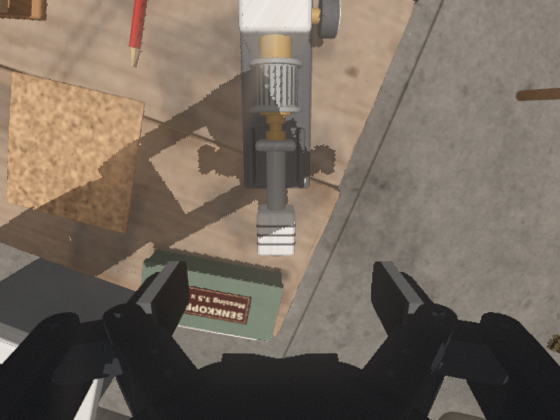

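```bash
python3 - <<'E'
from h import *
H=np.array(manip.calibration("wrist")["hand_eye"])
def P(x,y,z):
    T=np.eye(4);T[:3,:3]=[[.936,.352,0],[.352,-.936,0],[0,0,-1]];T[:3,3]=[x,y,z];return T@H
A=P(.571,-.269,.2215);B=P(.4906,-.3048,.1652);C=P(.541,-.198,.359)
p=tri([ray("wrist",(287,305),A),ray("wrist",(282,272),B),ray("wrist",(328,262),C)]);print("corner",p.round(3))
for z in(.03,.045):print(z,at_z("wrist",(282,272),z,B).round(3),at_z("wrist",(150,257),z,B).round(3))
E
```

```text
corner [ 0.402 -0.343  0.01 ]
0.03 [ 0.407 -0.338  0.03 ] [ 0.373 -0.198  0.03 ]
0.045 [ 0.414 -0.335  0.045] [ 0.381 -0.202  0.045]
```

```bash
python3 -m inch '[{"dx":-0.012,"dy":-0.002,"dz":-0.02,"rx":0,"ry":0,"rz":0},{"dx":-0.0117,"dy":-0.0023,"dz":-0.02,"rx":0,"ry":0,"rz":0},{"dx":0,"dy":0,"dz":-0.025,"rx":0,"ry":0,"rz":0},{"dx":0,"dy":0,"dz":-0.025,"rx":0,"ry":0,"rz":0},{"dx":0,"dy":0,"dz":-0.02,"rx":0,"ry":0,"rz":0},{"dx":0,"dy":0,"dz":-0.02,"rx":0,"ry":0,"rz":0},{"dx":0,"dy":0,"dz":-0.011,"rx":0,"ry":0,"rz":0},{"dx":0,"dy":0,"dz":0,"rx":0,"ry":0,"rz":0}]'
python3 - <<'E'
from meas import *
meas({"filter_stem":.078,"filter_housing":.078},"w10.png")
print(T_tool().round(4).tolist())
E
```

```text
t: 14.75
eef_pos: [0.4651, -0.308, 0.0222]
tcp_rot: [-0.002, 0.984, 0.179, -0.001]
wrist_force: [0.6, 0.1, -0.5]
finger_gap: 1.0
grasp_force: 0.0
filter_stem [(0.92, [286.0, 187.0], [0.5079, -0.2938, 0.078])]
filter_housing [(0.64, [287.0, 285.0], [0.4686, -0.3093, 0.078])]
[[0.9363, 0.3513, 0.0015, 0.4672], [0.3513, -0.9363, -0.0013, -0.3099], [0.001, 0.0017, -1.0, 0.0253], [0.0, 0.0, 0.0, 1.0]]
```

Well centred, so I'll grip.

```bash
python3 -m inch '[{"dx":0,"dy":0,"dz":0,"rx":0,"ry":0,"rz":0},{"dx":0,"dy":0,"dz":0,"rx":0,"ry":0,"rz":0},{"dx":0,"dy":0,"dz":0,"rx":0,"ry":0,"rz":0},{"dx":0,"dy":0,"dz":0,"rx":0,"ry":0,"rz":0},{"dx":0,"dy":0,"dz":0,"rx":0,"ry":0,"rz":0},{"dx":0,"dy":0,"dz":0,"rx":0,"ry":0,"rz":0},{"dx":0,"dy":0,"dz":0,"rx":0,"ry":0,"rz":0},{"dx":0,"dy":0,"dz":0,"rx":0,"ry":0,"rz":0}]' 0.015
```

```text
t: 15.7
eef_pos: [0.4668, -0.3098, 0.0249]
tcp_rot: [0.001, 0.984, 0.178, 0.0]
wrist_force: [-1.4, -0.6, 6.0]
finger_gap: 0.366
grasp_force: 60.0
```

```bash
python3 -m inch '[{"dx":-0.005,"dy":-0.0019,"dz":0,"rx":0,"ry":0,"rz":0},{"dx":-0.005,"dy":-0.0019,"dz":0,"rx":0,"ry":0,"rz":0},{"dx":-0.005,"dy":-0.0019,"dz":0,"rx":0,"ry":0,"rz":0},{"dx":-0.004,"dy":-0.0015,"dz":0,"rx":0,"ry":0,"rz":0},{"dx":0,"dy":0,"dz":0,"rx":0,"ry":0,"rz":0},{"dx":0,"dy":0,"dz":0.02,"rx":0,"ry":0,"rz":0},{"dx":0,"dy":0,"dz":0.03,"rx":0,"ry":0,"rz":0},{"dx":0,"dy":0,"dz":0.03,"rx":0,"ry":0,"rz":0}]'
python3 - <<'E'
from meas import *
meas({"filter_stem":.158,"filter_housing":.158,"mat_top":.004},"w11.png")
s=manip.get_state();print(T_tool().round(4).tolist(),s["grasp_force"],s["finger_gap"],s["torque"],s["wrist_force"])
E
```

```text
t: 16.5
eef_pos: [0.4442, -0.3152, 0.1023]
tcp_rot: [-0.002, 0.984, 0.178, -0.003]
wrist_force: [-0.2, -0.4, -1.3]
finger_gap: 0.367
grasp_force: 60.7
filter_stem [(0.97, [279.0, 184.0], [0.4874, -0.2983, 0.158])]
filter_housing [(0.68, [279.0, 286.0], [0.4461, -0.3136, 0.158])]
mat_top [(0.86, [26.0, 110.0], [0.4424, -0.0758, 0.004])]
[[0.9364, 0.3509, -0.0019, 0.446], [0.3509, -0.9364, 0.0008, -0.3162], [-0.0015, -0.0014, -1.0, 0.1032], [0.0, 0.0, 0.0, 1.0]] 60.747395753860474 0.36253291253770525 [-0.01140751  0.0683756   0.02060808] [ 0.45443537  0.19592832 -1.5128254 ]
```

```bash
python3 -m inch '[{"dx":-0.006,"dy":0.032,"dz":0,"rx":0,"ry":0,"rz":0},{"dx":-0.006,"dy":0.032,"dz":0,"rx":0,"ry":0,"rz":0},{"dx":-0.006,"dy":0.032,"dz":0,"rx":0,"ry":0,"rz":0},{"dx":-0.006,"dy":0.032,"dz":0,"rx":0,"ry":0,"rz":0},{"dx":-0.006,"dy":0.032,"dz":0,"rx":0,"ry":0,"rz":0},{"dx":-0.006,"dy":0.032,"dz":0,"rx":0,"ry":0,"rz":0},{"dx":-0.006,"dy":0.032,"dz":0,"rx":0,"ry":0,"rz":0},{"dx":0,"dy":0,"dz":0,"rx":0,"ry":0,"rz":0}]'
python3 - <<'E'
from meas import *
meas({"filter_stem":.158,"filter_housing":.158,"mat_top":.004,"stand_middle":.056,"stand_pocket":.056,"glue_bottle":0},"w12.png")
print(T_tool().round(4)[:3,3])
E
```

```text
t: 17.5
eef_pos: [0.4007, -0.0884, 0.1005]
tcp_rot: [-0.003, 0.984, 0.18, -0.004]
wrist_force: [-0.1, -0.9, -2.1]
finger_gap: 0.368
grasp_force: 60.7
filter_stem [(0.97, [277.0, 188.0], [0.4423, -0.0712, 0.158])]
filter_housing [(0.95, [284.0, 285.0], [0.4048, -0.0881, 0.158])]
mat_top []
stand_middle []
stand_pocket []
glue_bottle [(0.94, [26.0, 104.0], [0.4022, 0.1531, 0.0])]
[ 0.4053 -0.0934  0.1039]
```

```bash
python3 -m inch '[{"dx":0,"dy":0,"dz":-0.03,"rx":0,"ry":0,"rz":0},{"dx":0,"dy":0,"dz":-0.03,"rx":0,"ry":0,"rz":0},{"dx":0,"dy":0,"dz":-0.03,"rx":0,"ry":0,"rz":0},{"dx":0,"dy":0,"dz":-0.02,"rx":0,"ry":0,"rz":0},{"dx":0,"dy":0,"dz":-0.01,"rx":0,"ry":0,"rz":0},{"dx":0,"dy":0,"dz":-0.008,"rx":0,"ry":0,"rz":0},{"dx":0,"dy":0,"dz":0,"rx":0,"ry":0,"rz":0},{"dx":0,"dy":0,"dz":0,"rx":0,"ry":0,"rz":0}]'
python3 -m inch '[{"dx":0,"dy":0,"dz":-0.001,"rx":0,"ry":0,"rz":0},{"dx":0,"dy":0,"dz":-0.001,"rx":0,"ry":0,"rz":0},{"dx":0,"dy":0,"dz":-0.001,"rx":0,"ry":0,"rz":0},{"dx":0,"dy":0,"dz":-0.001,"rx":0,"ry":0,"rz":0},{"dx":0,"dy":0,"dz":0,"rx":0,"ry":0,"rz":0},{"dx":0,"dy":0,"dz":0,"rx":0,"ry":0,"rz":0},{"dx":0,"dy":0,"dz":0,"rx":0,"ry":0,"rz":0},{"dx":0,"dy":0,"dz":0,"rx":0,"ry":0,"rz":0}]'
```

```text
t: 18.65
eef_pos: [0.4063, -0.093, -0.023]
tcp_rot: [0.0, 0.984, 0.178, 0.001]
wrist_force: [0.8, -1.2, -1.3]
finger_gap: 0.365
grasp_force: 60.8
t: 19.45
eef_pos: [0.4053, -0.0925, -0.0278]
tcp_rot: [-0.0, 0.984, 0.178, -0.0]
wrist_force: [0.4, -0.1, -0.9]
finger_gap: 0.365
grasp_force: 60.8
```

```bash
python3 -m inch '[{"dx":0,"dy":0,"dz":-0.001,"rx":0,"ry":0,"rz":0},{"dx":0,"dy":0,"dz":-0.001,"rx":0,"ry":0,"rz":0},{"dx":0,"dy":0,"dz":-0.001,"rx":0,"ry":0,"rz":0},{"dx":0,"dy":0,"dz":0,"rx":0,"ry":0,"rz":0},{"dx":0,"dy":0,"dz":0,"rx":0,"ry":0,"rz":0},{"dx":0,"dy":0,"dz":0,"rx":0,"ry":0,"rz":0},{"dx":0,"dy":0,"dz":0,"rx":0,"ry":0,"rz":0},{"dx":0,"dy":0,"dz":0,"rx":0,"ry":0,"rz":0}]'
```

```text
t: 20.25
eef_pos: [0.4055, -0.0926, -0.0286]
tcp_rot: [-0.0, 0.984, 0.179, -0.001]
wrist_force: [-7.4, 2.2, 21.1]
finger_gap: 0.369
grasp_force: 73.2
```

```bash
python3 -m inch '[{"dx":0,"dy":0,"dz":0.001,"rx":0,"ry":0,"rz":0},{"dx":0,"dy":0,"dz":0.0005,"rx":0,"ry":0,"rz":0},{"dx":0,"dy":0,"dz":0,"rx":0,"ry":0,"rz":0},{"dx":0,"dy":0,"dz":0,"rx":0,"ry":0,"rz":0},{"dx":0,"dy":0,"dz":0,"rx":0,"ry":0,"rz":0},{"dx":0,"dy":0,"dz":0,"rx":0,"ry":0,"rz":0},{"dx":0,"dy":0,"dz":0,"rx":0,"ry":0,"rz":0},{"dx":0,"dy":0,"dz":0,"rx":0,"ry":0,"rz":0}]'
python3 -m inch '[{"dx":0,"dy":0,"dz":0,"rx":0,"ry":0,"rz":0},{"dx":0,"dy":0,"dz":0,"rx":0,"ry":0,"rz":0},{"dx":0,"dy":0,"dz":0,"rx":0,"ry":0,"rz":0},{"dx":0,"dy":0,"dz":0,"rx":0,"ry":0,"rz":0},{"dx":0,"dy":0,"dz":0,"rx":0,"ry":0,"rz":0},{"dx":0,"dy":0,"dz":0,"rx":0,"ry":0,"rz":0},{"dx":0,"dy":0,"dz":0,"rx":0,"ry":0,"rz":0},{"dx":0,"dy":0,"dz":0,"rx":0,"ry":0,"rz":0}]' 0.085
python3 -m inch '[{"dx":0,"dy":0,"dz":0.01,"rx":0,"ry":0,"rz":0},{"dx":0,"dy":0,"dz":0.02,"rx":0,"ry":0,"rz":0},{"dx":0,"dy":0,"dz":0.03,"rx":0,"ry":0,"rz":0},{"dx":0.005,"dy":0.002,"dz":0.03,"rx":0,"ry":0,"rz":0},{"dx":0.015,"dy":0.006,"dz":0.03,"rx":0,"ry":0,"rz":0},{"dx":0.02,"dy":0.008,"dz":0.02,"rx":0,"ry":0,"rz":0},{"dx":0,"dy":0,"dz":0,"rx":0,"ry":0,"rz":0},{"dx":0,"dy":0,"dz":0,"rx":0,"ry":0,"rz":0}]'
python3 - <<'E'
from meas import *
meas({"filter_stem":.020,"filter_housing":.020,"mat_top":.004,"stand_middle":.056,"stand_pocket":.056,"glue_bottle":0},"w13.png")
print(T_tool().round(4)[:3])
E
```

```text
t: 21.05
eef_pos: [0.4054, -0.0926, -0.0286]
tcp_rot: [-0.0, 0.984, 0.178, -0.0]
wrist_force: [-2.9, 0.4, 8.9]
finger_gap: 0.367
grasp_force: 66.1
t: 21.85
eef_pos: [0.4053, -0.0925, -0.0293]
tcp_rot: [-0.0, 0.984, 0.178, -0.0]
wrist_force: [-0.3, -0.7, 0.4]
finger_gap: 0.993
grasp_force: 0.0
t: 22.65
eef_pos: [0.4451, -0.0765, 0.111]
tcp_rot: [0.0, 0.984, 0.179, 0.0]
wrist_force: [-0.8, 0.3, -0.8]
finger_gap: 0.994
grasp_force: 0.0
filter_stem [(0.73, [284.0, 199.0], [0.4487, -0.0783, 0.02])]
filter_housing [(0.71, [284.0, 248.0], [0.4059, -0.0946, 0.02])]
mat_top [(0.59, [280.0, 201.0], [0.4423, -0.0775, 0.004])]
stand_middle []
stand_pocket []
glue_bottle [(0.56, [38.0, 155.0], [0.4036, 0.1518, 0.0])]
[[ 9.365e-01  3.507e-01 -2.200e-03  4.441e-01]
 [ 3.507e-01 -9.365e-01  7.000e-04 -7.640e-02]
 [-1.900e-03 -1.400e-03 -1.000e+00  1.096e-01]]
```

```bash
python3 -m inch '[{"dx":-0.0025,"dy":-0.003,"dz":-0.03,"rx":0,"ry":0,"rz":0},{"dx":0,"dy":0,"dz":-0.03,"rx":0,"ry":0,"rz":0},{"dx":0,"dy":0,"dz":-0.03,"rx":0,"ry":0,"rz":0},{"dx":0,"dy":0,"dz":-0.02,"rx":0,"ry":0,"rz":0},{"dx":0,"dy":0,"dz":-0.015,"rx":0,"ry":0,"rz":0},{"dx":0,"dy":0,"dz":-0.0085,"rx":0,"ry":0,"rz":0},{"dx":0,"dy":0,"dz":0,"rx":0,"ry":0,"rz":0},{"dx":0,"dy":0,"dz":0,"rx":0,"ry":0,"rz":0}]'
python3 - <<'E'
from meas import *
meas({"filter_stem":.020,"filter_housing":.020},"w14.png")
print(T_tool().round(4)[:3].tolist())
E
python3 -m inch '[{"dx":0,"dy":0,"dz":0,"rx":0,"ry":0,"rz":0},{"dx":0,"dy":0,"dz":0,"rx":0,"ry":0,"rz":0},{"dx":0,"dy":0,"dz":0,"rx":0,"ry":0,"rz":0},{"dx":0,"dy":0,"dz":0,"rx":0,"ry":0,"rz":0},{"dx":0,"dy":0,"dz":0,"rx":0,"ry":0,"rz":0},{"dx":0,"dy":0,"dz":0,"rx":0,"ry":0,"rz":0},{"dx":0,"dy":0,"dz":0,"rx":0,"ry":0,"rz":0},{"dx":0,"dy":0,"dz":0,"rx":0,"ry":0,"rz":0}]' 0
```

```text
t: 23.8
eef_pos: [0.4431, -0.0797, -0.0225]
tcp_rot: [0.0, 0.984, 0.178, 0.0]
wrist_force: [-0.1, 0.1, 0.1]
finger_gap: 0.997
grasp_force: 0.0
filter_stem [(0.63, [279.0, 264.0], [0.4479, -0.0765, 0.02])]
filter_housing [(0.69, [277.0, 344.0], [0.4062, -0.0914, 0.02])]
[[0.9363, 0.3511, 0.0021, 0.4439], [0.3511, -0.9363, -0.0007, -0.0799], [0.0017, 0.0014, -1.0, -0.0218]]
t: 24.75
eef_pos: [0.443, -0.0796, -0.0225]
tcp_rot: [0.0, 0.984, 0.178, 0.0]
wrist_force: [-0.6, 0.9, 4.8]
finger_gap: 0.161
grasp_force: 58.6
```

```bash
python3 -m inch '[{"dx":0,"dy":0,"dz":0.005,"rx":0,"ry":0,"rz":0},{"dx":0,"dy":0,"dz":0.015,"rx":0,"ry":0,"rz":0},{"dx":0,"dy":0,"dz":0.03,"rx":0,"ry":0,"rz":0},{"dx":0,"dy":0,"dz":0.03,"rx":0,"ry":0,"rz":0},{"dx":0,"dy":0,"dz":0.03,"rx":0,"ry":0,"rz":0},{"dx":0,"dy":0,"dz":0.03,"rx":0,"ry":0,"rz":0},{"dx":0,"dy":0,"dz":0.02,"rx":0,"ry":0,"rz":0},{"dx":0,"dy":0,"dz":0,"rx":0,"ry":0,"rz":0}]'
python3 -m inch '[{"dx":0.02,"dy":0.004,"dz":0,"rx":0,"ry":0,"rz":0},{"dx":0.02,"dy":0.004,"dz":0,"rx":0,"ry":0,"rz":0},{"dx":0.02,"dy":0.004,"dz":0,"rx":0,"ry":0,"rz":-2},{"dx":0.02,"dy":0.004,"dz":0,"rx":0,"ry":0,"rz":-2},{"dx":0.02,"dy":0.004,"dz":0,"rx":0,"ry":0,"rz":-2},{"dx":0.02,"dy":0.004,"dz":0,"rx":0,"ry":0,"rz":-2},{"dx":0.02,"dy":0.004,"dz":0,"rx":0,"ry":0,"rz":-2},{"dx":0,"dy":0,"dz":0,"rx":0,"ry":0,"rz":0}]'
python3 - <<'E'
from meas import *
print(T_tool().round(4)[:3].tolist())
meas({"filter_stem":.165,"filter_housing":.165,"stand_middle":.056,"stand_pocket":.056,"pencil":0},"w15.png")
print(T_tool().round(4)[:3].tolist())
E
```

```text
t: 25.55
eef_pos: [0.4453, -0.0804, 0.1404]
tcp_rot: [0.002, 0.984, 0.179, 0.003]
wrist_force: [0.3, -0.1, -1.4]
finger_gap: 0.16
grasp_force: 58.5
t: 26.35
eef_pos: [0.5835, -0.051, 0.1349]
tcp_rot: [-0.0, 0.996, 0.092, -0.001]
wrist_force: [-0.8, -0.2, -0.6]
finger_gap: 0.162
grasp_force: 58.5
[[0.9829, 0.184, -0.0016, 0.5835], [0.184, -0.9829, 0.0006, -0.051], [-0.0015, -0.0009, -1.0, 0.1349]]
filter_stem [(0.88, [280.0, 264.0], [0.5833, -0.0502, 0.165])]
filter_housing [(0.75, [278.0, 344.0], [0.535, -0.0585, 0.165]), (0.54, [192.0, 184.0], [0.6159, -0.0022, 0.165])]
stand_middle [(0.83, [188.0, 133.0], [0.6284, 0.0319, 0.056])]
stand_pocket [(0.61, [194.0, 185.0], [0.588, 0.0222, 0.056])]
pencil [(0.81, [352.0, 153.0], [0.6344, -0.1131, 0.0])]
[[0.9831, 0.1831, -0.0016, 0.5815], [0.1831, -0.9831, 0.0002, -0.0516], [-0.0015, -0.0005, -1.0, 0.1365]]
```

```bash
python3 - <<'E'
from h import *
im=cv2.imread("pics/w15.png",0);P=cam("wrist")[2]
x0,y0=110,50;c=im[y0:260,x0:255]
L=cv2.createLineSegmentDetector().detect(cv2.GaussianBlur(c,(3,3),0))[0][:,0]
for l in L:
    a=at_z("wrist",(l[0]+x0,l[1]+y0),.05,P);b=at_z("wrist",(l[2]+x0,l[3]+y0),.05,P);d=b-a
    if np.hypot(*d[:2])>.022: print((l+[x0,y0,x0,y0]).round().astype(int),round(float(np.hypot(*d[:2])),3),round(float((np.degrees(np.arctan2(d[1],d[0]))+45)%90-45),1))
E
```

```text
[213 215 176 216] 0.033 12.5
[180 225 237 248] 0.054 -13.0
[148 233 157 208] 0.026 -13.8
[240 247 252 220] 0.028 -13.4
[142 258 147 236] 0.023 -6.9
[155 210 151 177] 0.03 11.6
[110 227 146 233] 0.033 -0.3
[183 208 212 208] 0.025 10.0
[144 237 110 231] 0.031 0.1
[182 221 222 220] 0.035 12.6
[183  76 222  74] 0.031 13.0
[222 212 220 183] 0.025 12.2
[165 217 159 171] 0.041 12.3
```

```bash
python3 -m inch '[{"dx":0.015,"dy":0.01,"dz":0.01,"rx":0,"ry":0,"rz":0.9},{"dx":0.015,"dy":0.01,"dz":0.01,"rx":0,"ry":0,"rz":0.9},{"dx":0.01,"dy":0.005,"dz":0,"rx":0,"ry":0,"rz":0},{"dx":0,"dy":0,"dz":0,"rx":0,"ry":0,"rz":0},{"dx":0,"dy":0,"dz":0,"rx":0,"ry":0,"rz":0},{"dx":0,"dy":0,"dz":0,"rx":0,"ry":0,"rz":0},{"dx":0,"dy":0,"dz":0,"rx":0,"ry":0,"rz":0},{"dx":0,"dy":0,"dz":0,"rx":0,"ry":0,"rz":0}]'
python3 - <<'E'
from meas import *
for i in range(2): meas({"stand_middle":.056,"stand_pocket":.056},"w16.png")
T=T_tool();print(T.round(4)[:3].tolist())
im=cv2.imread("pics/w16.png");P=cam("wrist")[2]
m=proj("wrist",[.63,.032,.056],P);p=proj("wrist",[.587,.0226,.056],P);print(m,p)
x0=int(p[0])-75;y0=int(m[1])-75
c=im[y0:y0+180,x0:x0+150];c=cv2.resize(c,None,fx=3.3,fy=3.3,interpolation=3)
for g in range(0,150,25): cv2.putText(c,str(x0+g),(int(g*3.3),10),0,.35,(255,255,255),1);cv2.putText(c,str(y0+g),(0,int(g*3.3)+4),0,.35,(255,255,255),1)
cv2.imwrite("pics/c16.png",c);print(c.shape)
E
```

```text
t: 27.45
eef_pos: [0.6222, -0.0268, 0.1568]
tcp_rot: [-0.0, 0.994, 0.107, -0.0]
wrist_force: [-0.1, 0.2, -0.8]
finger_gap: 0.162
grasp_force: 58.5
stand_middle [(0.71, [218.0, 179.0], [0.6288, 0.0314, 0.056])]
stand_pocket [(0.64, [222.0, 224.0], [0.5881, 0.0214, 0.056]), (0.36, [278.0, 249.0], [0.5746, -0.035, 0.056])]
stand_middle [(0.68, [217.0, 177.0], [0.631, 0.0331, 0.056])]
stand_pocket [(0.64, [220.0, 222.0], [0.5892, 0.0235, 0.056])]
[[0.9768, 0.214, 0.0001, 0.6228], [0.214, -0.9768, 0.0, -0.0265], [0.0001, 0.0, -1.0, 0.1573]]
[217.75932983 178.12731679] [220.24707197 225.02493549]
(594, 495, 3)
```

View pics/c16.png

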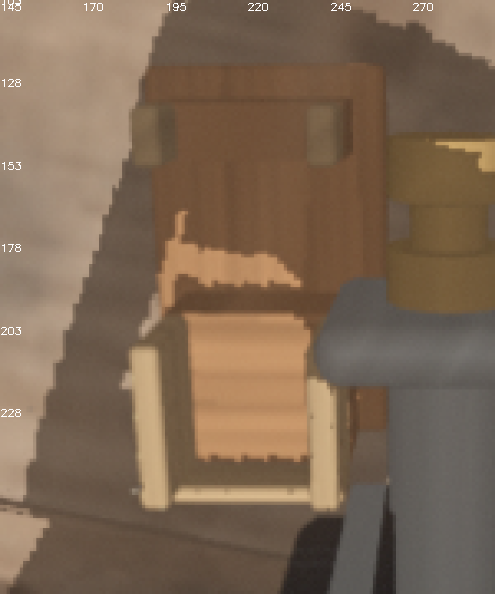

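```bash
python3 - <<'E'
from h import *
P=cam("wrist")[2]
def w(cx,cy,z): return at_z("wrist",(145+cx/3.3,103+cy/3.3),z,P)[:2]
l1,l2=w(157,345,.076),w(168,508,.076);r1,r2=w(306,380,.076),w(312,508,.076)
lo=w(131,347,.076),w(142,508,.076);ro=w(336,400,.076),w(340,508,.076)
e1,e2=w(175,487,.06),w(310,487,.06)
fl,fr=w(161,105,.06),w(307,105,.06); fl2,fr2=w(161,163,.06),w(307,163,.06)
ang=lambda a,b:np.degrees(np.arctan2(*(a-b)[::-1])).round(1)
print("ang",ang(l1,l2),ang(r1,r2),ang(*lo),ang(*ro),"end",ang(e1,e2)-90, "fork",ang(fl,fr)-90)
u=np.array([.9768,.214]);n=np.array([-.214,.9768])
for nm,a in dict(l1=l1,l2=l2,r1=r1,r2=r2,lo1=lo[0],lo2=lo[1],ro1=ro[0],ro2=ro[1],e1=e1,e2=e2,fl=fl,fr=fr,fl2=fl2,fr2=fr2,tcp=T_tool()[:2,3]).items(): print(nm,(a@u).round(4),(a@n).round(4))
E
```

```text
ang 11.6 12.8 11.2 12.7 end 12.599999999999994 fork 12.0
l1 0.6007 -0.0847
l2 0.555 -0.0841
r1 0.5913 -0.1228
r2 0.5552 -0.1231
lo1 0.6001 -0.0779
lo2 0.5549 -0.077
ro1 0.5858 -0.1304
ro2 0.5552 -0.1306
e1 0.5542 -0.0819
e2 0.5543 -0.1205
fl 0.6603 -0.0857
fr 0.66 -0.1234
fl2 0.6455 -0.0847
fr2 0.6453 -0.1229
tcp 0.6027 -0.1592
```

```bash
python3 - <<'E'
from meas import *
T=T_tool();P=cam("wrist")[2];H=np.array(manip.calibration("wrist")["hand_eye"])
for zz in(-.0585,-.0605,-.0565):
  for px in [(103+385/3.3),(103+283/3.3)]:
    o,v=ray("wrist",(285,px),H); print(zz,(o+v*(zz-o[2])/v[2]).round(4))
meas({"filter_stem":T[2,3]+.0425,"filter_housing":T[2,3]+.0425},"w17.png")
print((T_tool()[:3,3]).round(4))
E
```

```text
-0.0585 [ 0.0324  0.0013 -0.0585]
-0.0585 [ 0.0446  0.0012 -0.0585]
-0.0605 [ 0.033   0.0012 -0.0605]
-0.0605 [ 0.045   0.0012 -0.0605]
-0.0565 [ 0.0317  0.0013 -0.0565]
-0.0565 [ 0.0442  0.0013 -0.0565]
filter_stem [(0.93, [279.0, 264.0], [0.6283, -0.0244, 0.1998])]
filter_housing [(0.68, [282.0, 343.0], [0.5852, -0.0351, 0.1998])]
[ 0.6228 -0.0265  0.1572]
```

```bash
python3 -m inch '[{"dx":0.0009,"dy":0.019,"dz":0,"rx":0,"ry":0,"rz":0},{"dx":0.001,"dy":0.019,"dz":0,"rx":0,"ry":0,"rz":0},{"dx":0.001,"dy":0.0189,"dz":0,"rx":0,"ry":0,"rz":0},{"dx":0,"dy":0,"dz":-0.03,"rx":0,"ry":0,"rz":0},{"dx":0,"dy":0,"dz":-0.03,"rx":0,"ry":0,"rz":0},{"dx":0,"dy":0,"dz":-0.03,"rx":0,"ry":0,"rz":0},{"dx":0,"dy":0,"dz":-0.011,"rx":0,"ry":0,"rz":0},{"dx":0,"dy":0,"dz":0,"rx":0,"ry":0,"rz":0}]'
python3 - <<'E'
from meas import *
manip.get_image("side");manip.get_image("side")
meas({"filter_stem":.0985,"filter_housing":.0985},"w18.png")
T=T_tool();u=np.array([.9768,.214]);n=np.array([-.214,.9768]);p=T[:2,3];print(p@u,p@n,T[2,3],T[:3,:3].round(4).tolist())
E
```

```text
t: 28.7
eef_pos: [0.6235, 0.0305, 0.0538]
tcp_rot: [-0.0, 0.994, 0.108, -0.003]
wrist_force: [-0.2, -0.7, -1.0]
finger_gap: 0.162
grasp_force: 58.6
filter_stem [(0.69, [276.0, 266.0], [0.6302, 0.0335, 0.0985])]
filter_housing [(0.58, [281.0, 344.0], [0.5878, 0.022, 0.0985])]
0.6196098625230759 -0.10482325608327485 0.05863472638555834 [[0.9768, 0.2139, 0.0042], [0.2139, -0.9769, -0.0003], [0.0041, 0.0012, -1.0]]
```

```bash
python3 -m inch '[{"dx":0,"dy":0,"dz":-0.005,"rx":0,"ry":0,"rz":0},{"dx":0,"dy":0,"dz":-0.005,"rx":0,"ry":0,"rz":0},{"dx":0,"dy":0,"dz":-0.005,"rx":0,"ry":0,"rz":0},{"dx":0,"dy":0,"dz":-0.005,"rx":0,"ry":0,"rz":0},{"dx":0,"dy":0,"dz":-0.005,"rx":0,"ry":0,"rz":0},{"dx":0,"dy":0,"dz":-0.003,"rx":0,"ry":0,"rz":0},{"dx":0,"dy":0,"dz":0,"rx":0,"ry":0,"rz":0},{"dx":0,"dy":0,"dz":0,"rx":0,"ry":0,"rz":0}]'
```

```text
t: 29.75
eef_pos: [0.6257, 0.0304, 0.0281]
tcp_rot: [-0.0, 0.994, 0.108, -0.0]
wrist_force: [-0.1, 0.2, -0.9]
finger_gap: 0.161
grasp_force: 58.6
```

```bash
python3 -m inch '[{"dx":0,"dy":0,"dz":-0.003,"rx":0,"ry":0,"rz":0},{"dx":0,"dy":0,"dz":-0.003,"rx":0,"ry":0,"rz":0},{"dx":0,"dy":0,"dz":-0.002,"rx":0,"ry":0,"rz":0},{"dx":0,"dy":0,"dz":-0.002,"rx":0,"ry":0,"rz":0},{"dx":0,"dy":0,"dz":-0.001,"rx":0,"ry":0,"rz":0},{"dx":0,"dy":0,"dz":0,"rx":0,"ry":0,"rz":0},{"dx":0,"dy":0,"dz":0,"rx":0,"ry":0,"rz":0},{"dx":0,"dy":0,"dz":0,"rx":0,"ry":0,"rz":0}]'
python3 -m inch '[{"dx":0,"dy":0,"dz":-0.001,"rx":0,"ry":0,"rz":0},{"dx":0,"dy":0,"dz":-0.001,"rx":0,"ry":0,"rz":0},{"dx":0,"dy":0,"dz":0,"rx":0,"ry":0,"rz":0},{"dx":0,"dy":0,"dz":0,"rx":0,"ry":0,"rz":0},{"dx":0,"dy":0,"dz":0,"rx":0,"ry":0,"rz":0},{"dx":0,"dy":0,"dz":0,"rx":0,"ry":0,"rz":0},{"dx":0,"dy":0,"dz":0,"rx":0,"ry":0,"rz":0},{"dx":0,"dy":0,"dz":0,"rx":0,"ry":0,"rz":0}]'
```

```text
t: 30.55
eef_pos: [0.6259, 0.0304, 0.0174]
tcp_rot: [0.0, 0.994, 0.108, 0.0]
wrist_force: [1.1, 0.5, -0.5]
finger_gap: 0.16
grasp_force: 58.6
t: 31.35
eef_pos: [0.6257, 0.0304, 0.0152]
tcp_rot: [-0.0, 0.994, 0.108, 0.0]
wrist_force: [-0.8, -0.2, -1.6]
finger_gap: 0.161
grasp_force: 58.6
```

```bash
python3 -m inch '[{"dx":0,"dy":0,"dz":-0.001,"rx":0,"ry":0,"rz":0},{"dx":0,"dy":0,"dz":0,"rx":0,"ry":0,"rz":0},{"dx":0,"dy":0,"dz":-0.001,"rx":0,"ry":0,"rz":0},{"dx":0,"dy":0,"dz":0,"rx":0,"ry":0,"rz":0},{"dx":0,"dy":0,"dz":-0.0005,"rx":0,"ry":0,"rz":0},{"dx":0,"dy":0,"dz":0,"rx":0,"ry":0,"rz":0},{"dx":0,"dy":0,"dz":0,"rx":0,"ry":0,"rz":0},{"dx":0,"dy":0,"dz":0,"rx":0,"ry":0,"rz":0}]'
```

```text
t: 32.15
eef_pos: [0.6258, 0.0304, 0.0135]
tcp_rot: [0.0, 0.994, 0.108, -0.0]
wrist_force: [-2.4, 0.3, 5.5]
finger_gap: 0.16
grasp_force: 59.1
```

```bash
python3 -m inch '[{"dx":0,"dy":0,"dz":0,"rx":0,"ry":0,"rz":0},{"dx":0,"dy":0,"dz":0,"rx":0,"ry":0,"rz":0},{"dx":0,"dy":0,"dz":0,"rx":0,"ry":0,"rz":0},{"dx":0,"dy":0,"dz":0,"rx":0,"ry":0,"rz":0},{"dx":0,"dy":0,"dz":0,"rx":0,"ry":0,"rz":0},{"dx":0,"dy":0,"dz":0.01,"rx":0,"ry":0,"rz":0},{"dx":0,"dy":0,"dz":0.02,"rx":0,"ry":0,"rz":0},{"dx":0,"dy":0,"dz":0.03,"rx":0,"ry":0,"rz":0}]' 0.085
python3 -m inch '[{"dx":0,"dy":0,"dz":0.03,"rx":0,"ry":0,"rz":0},{"dx":0,"dy":0,"dz":0.03,"rx":0,"ry":0,"rz":0},{"dx":0,"dy":0,"dz":0.03,"rx":0,"ry":0,"rz":0},{"dx":0,"dy":0,"dz":0,"rx":0,"ry":0,"rz":0},{"dx":0,"dy":0,"dz":0,"rx":0,"ry":0,"rz":0},{"dx":0,"dy":0,"dz":0,"rx":0,"ry":0,"rz":0},{"dx":0,"dy":0,"dz":0,"rx":0,"ry":0,"rz":0},{"dx":0,"dy":0,"dz":0,"rx":0,"ry":0,"rz":0}]'
python3 - <<'E'
from meas import *
for i in range(2): meas({"filter_stem":.056,"filter_housing":.056,"stand_middle":.056,"stand_pocket":.056},"w19.png")
manip.get_image("side")
for nm,z in (("filter_stem",.056),("filter_housing",.056),("glue_bottle",0),("pencil",0),("sleeve_grip",.078)): print(nm,[(round(r["conf"],2),at_z("side",r["xy"],z).round(3)) for r in manip.place_of("side",nm)[:2]])
u=np.array([.9768,.214]);n=np.array([-.214,.9768]);print("home",(.6236*u-.1039*n).round(4),(.5796*u-.1039*n).round(4))
E
```

```text
t: 32.95
eef_pos: [0.6238, 0.0305, 0.0718]
tcp_rot: [-0.0, 0.994, 0.108, -0.002]
wrist_force: [0.1, 0.4, -0.3]
finger_gap: 0.997
grasp_force: 0.0
t: 33.75
eef_pos: [0.6246, 0.0304, 0.161]
tcp_rot: [-0.0, 0.994, 0.108, -0.001]
wrist_force: [-0.6, -0.4, 0.7]
finger_gap: 0.994
grasp_force: 0.0
filter_stem [(0.89, [280.0, 190.0], [0.6321, 0.0326, 0.056])]
filter_housing [(0.75, [408.0, 205.0], [0.6441, -0.0876, 0.056]), (0.61, [279.0, 235.0], [0.589, 0.0236, 0.056])]
stand_middle [(0.35, [559.0, 307.0], [0.5702, -0.2982, 0.056])]
stand_pocket [(0.51, [410.0, 202.0], [0.647, -0.0876, 0.056])]
filter_stem [(0.71, [278.0, 192.0], [0.6307, 0.0333, 0.056])]
filter_housing [(0.85, [280.0, 236.0], [0.5896, 0.0228, 0.056])]
stand_middle [(0.76, [278.0, 192.0], [0.631, 0.0341, 0.056])]
stand_pocket []
filter_stem [(0.6, array([0.636, 0.041, 0.056])), (0.48, array([ 0.631, -0.167,  0.056]))]
filter_housing [(0.71, array([0.597, 0.022, 0.056]))]
glue_bottle [(0.74, array([0.635, 0.099, 0.   ])), (0.64, array([0.401, 0.147, 0.   ]))]
pencil [(0.64, array([ 0.638, -0.11 ,  0.   ]))]
sleeve_grip [(0.74, array([ 0.579, -0.266,  0.078]))]
home [0.6314 0.032 ] [0.5884 0.0225]
```

```bash
python3 -c "
from cell import manip
print(manip.job_done())"
```

```text
the job is handed in; nothing more can be done
None
```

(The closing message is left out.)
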